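# Put the swapped tools back on their own shadows

## Task

The hammer, the pliers and the adjustable wrench have been put back on each other's shadow panels. Lay each tool on the panel that bears its own black outline, flat and covering the outline, head on the outline's head end; the ribbed rubber mat is free for setting a tool down meanwhile. Lay the tools down gently: do not drop or throw them.

Things in the scene. Friction and masses are not known exactly. Their poses are not given: they have to be found in the camera images.
- hammer: Small ball-pein hammer lying flat on a wrong panel, 340 g: 270 mm long, wooden handle 24 mm wide (30 mm in its rear half) and 22 mm thick, steel head 85 mm across (along y) and 24 mm thick at the +x end, head occupying x = 111 to 133 mm. Origin: middle of its length, at its underside; x runs along the handle towards the head, z up out of the panel.
- pliers: Combination pliers lying flat on a wrong panel, 210 g: 180 mm long, closed steel jaws at the +x end, grey-sleeved handles 58 mm across at their widest and 15 mm thick at the -x end; between them the joint is a block 28 mm wide (along y), 13 mm thick, at x = 18 to 52 mm. Origin: middle of the length, at the underside; x runs towards the jaws, z up.
- wrench: Adjustable wrench lying flat on a wrong panel, 270 g, all steel: 200 mm long, head 54 mm across and 14 mm thick at the +x end (from x = 52 mm), shank 22 mm wide (along y) and 12 mm thick. Origin: middle of the length, at the underside; x runs towards the head, z up.
- hammer_grip (a point): Point on the hammer's handle near its balance point, where it is best gripped across the 24 mm width: 80 mm from the hammer's origin towards the head, 11 mm above its underside. Axes as the hammer's.
- pliers_grip (a point): Middle of the pliers' joint block, best gripped here across its 28 mm width: 35 mm from the pliers' origin towards the jaws, 6.5 mm above the underside. Axes as the pliers'.
- wrench_grip (a point): Point on the wrench's shank near its balance point, best gripped here across its 22 mm width: 35 mm from the wrench's origin towards the head, 6 mm above the underside. Axes as the wrench's.
- hammer_panel: White shadow panel, 290 x 110 mm, 6 mm thick, screwed to the bench, with the hammer's full-size black outline painted flush on it. Origin: centre of its underside; x along its length towards the outline's head. The pliers lie on it at the start. A tool exactly on its outline has its origin above the panel's origin and its x along the panel's x.
- pliers_panel: White shadow panel, 200 x 90 mm, 6 mm thick, screwed to the bench, with the pliers' full-size black outline. Origin: centre of its underside; x along its length towards the outline's jaws. The wrench lies on it at the start. Origins and x axes coincide in plan as for the hammer's panel.
- wrench_panel: White shadow panel, 220 x 90 mm, 6 mm thick, screwed to the bench, with the adjustable wrench's full-size black outline. Origin: centre of its underside; x along its length towards the outline's head. The hammer lies on it at the start. Origins and x axes coincide in plan as for the hammer's panel.
- mat: Bare black ribbed rubber mat, 240 x 100 mm, 4 mm thick, fixed on the bench in a row with the three panels, empty: a free spot for one tool. Origin: centre of its underside; x along its length. Thin hand tools (pencil, punch, chisel, up to 10 mm high) lie between the panels and the mat.
Mind the look-alikes: they are no part of the job. Leave any red look-alike of the wrench_panel alone.

How it is judged:
At the end, for the whole second after the job is handed in: Each tool lies at rest on the panel with its own outline: origin within 12 mm of the panel's centre in plan, x axis within 0.15 rad of the panel's, head at the outline's head end, same face up as at the start, flat (0.06 rad), underside less than 10 mm above the panel's underside (horizontal distance between hammer and hammer_panel below 0.012 m and angle between the x axis of hammer and the x axis of hammer_panel, either way round below 0.15 rad and x of hammer_grip in the frame of hammer_panel above 0 m and angle between each of hammer, pliers, wrench's own z axis and vertical below 0.06 rad and z of hammer in the frame of hammer_panel below 0.01 m and linear speed of each of hammer, pliers, wrench below 0.02 m/s and horizontal distance between pliers and pliers_panel below 0.012 m and angle between the x axis of pliers and the x axis of pliers_panel, either way round below 0.15 rad and x of pliers_grip in the frame of pliers_panel above 0 m and z of pliers in the frame of pliers_panel below 0.01 m and horizontal distance between wrench and wrench_panel below 0.012 m and angle between the x axis of wrench and the x axis of wrench_panel, either way round below 0.15 rad and x of wrench_grip in the frame of wrench_panel above 0 m and z of wrench in the frame of wrench_panel below 0.01 m); the robot touches nothing.
It fails at once if the hammer was dropped or thrown (over 0.8 m/s, as from about 33 mm, with no finger on it) (contact force between hammer and the fingers below 0.05 N and linear speed of hammer above 0.8 m/s).
It fails at once if the pliers were dropped or thrown (over 0.8 m/s, as from about 33 mm, with no finger on them) (contact force between pliers and the fingers below 0.05 N and linear speed of pliers above 0.8 m/s).
It fails at once if the wrench was dropped or thrown (over 0.8 m/s, as from about 33 mm, with no finger on it) (contact force between wrench and the fingers below 0.05 N and linear speed of wrench above 0.8 m/s).
It also fails if it takes over 114 s, if anything falls off the work surface, if the arm or the gripper's body presses on something with over 40 N, if the wrist force passes 120 N, or if a joint passes its speed limit or range.

## Robot

A 7-joint arm with a two-finger parallel gripper is mounted at the origin on the work surface. World frame = base frame: x ahead of the robot, y to its left, z up, the work surface at z = 0. Lengths are in m, angles in rad, forces in N, time in s.
With the tool pointing down it reaches from about 0.425 to 0.875 m from the base axis. Payload 4.7 kg.
Tool frame: the origin (TCP) lies at the very end of the fingers, on their centre line; the grasp point (between the pads) lies 19 mm behind it; z points along the fingers, y is the line along which they close (so a half turn about z gives the same grasp; the last joint's range is limited). The gripper opens to 87 mm and grips with 3 to 60 N. Pads are 19 mm wide; open, the fingers measure 117 mm over their backs; the gripper's body (75 mm by 190 mm) begins 51 mm behind the grasp point.
Start: joints at [1.164, 0.321, -0.07, 1.45, 0.023, 1.371, -0.057], TCP at [0.266, -0.593, 0.223] pointing down, gripper open.
Joint ranges: [-2.86, 2.86], [-0.3, 2.09], [-1.38, 1.24], [0.06, 2.45], [-1.56, 4.7], [0.09, 2.05], [-2.69, 2.69]. Speed limits (rad/s): [2.57, 2.57, 3.14, 3.14, 3.14, 3.14, 3.14].

## Interface

Orientations are given as [roll, pitch, yaw] about the fixed x, y, z axes, in that order (R = Rz(yaw) Ry(pitch) Rx(roll)).
In Python, from rig import arm gives the robot as it stands. The module is installed in compiled form; this text tells all that it offers.
- The arm moves only by the tool servo_tool, never from a script. Its argument "rows" is a list of rows, each a list of 7 numbers: the turn, a rotation vector about the world's x, y, z in rad, then the shift along the world's x, y, z in m, then the closure, from 0 (fully open) to 1 (shut). In form: [[rx, ry, rz, dx, dy, dz, fingers], ...]. A call has 1 to 12 rows; each row shifts and turns the commanded pose from where the row before left it; what a row does not reach is not made up. A row lasts 1/12 s, in which the tool goes at most 41.7 mm and 7.16 degrees, less where a joint would pass 70% of its speed; a pose out of reach is approached as far as the arm can. A call with a gripper value outside its range is refused whole. The fingers move at their own pace and stop on an object; "newtons" is the grip in N (left out, the last holds). Time passes only in rows, so rows that do not move let the fingers close. It gives the time, the measured TCP pose, the force, the opening and the grip force at its end, in the units of the state.
- arm.sense(): the state, without advancing time (a new reading comes with each control period).
- arm.capture(name): name is "scene" or "top" or "wrist"; returns the picture (480x640x3 uint8, red, green, blue); there is no depth.
- arm.camera_model(name): a dict with "fx", "fy", "cx", "cy" (pixels), "view" (4x4, takes a point from world to camera coordinates). Camera axes: x right, y down, z forward; pixel columns grow to the right and rows downward; lengths in m; the calibration is good to about 2 mm. A picture is of the moment at which its call begins: read the wrist's pose just before it. camera_model takes no time and is no camera call; for the wrist camera it gives the pose at the moment of the call.
- arm.hand_in(): hands the job in; it is judged then, once.
The state is a dict: "time": time; "q": joint angles; "dq": joint speeds; "joint_efforts": joint torques, N m; "tool_pos": TCP position; "ee_rot": TCP orientation; "force": force on the tool from outside, world axes, zero at the start; "ft_torque": the same for the moment, N m; "opening": opening from 0.0 (shut) to 1.0 (fully open); "grip_force": force on a finger pad.
Only numpy, scipy, OpenCV 4.12 (cv2) and the standard library are available. Lean on these libraries where they do the work, as an engineer would, in place of code of your own. Each camera call takes 0.05 s, during which the arm holds its last target. There are 200 camera calls.

## Working session

There is one attempt and no reset: what is moved stays moved. The work goes in short steps, Python scripts to look and compute and a tool call to move; the robot and the scene stay as the last step left them, time stands still between calls to the robot, and variables do not carry over. Pictures are saved under pics/ and viewed, at most 14 in all, crops included, and the job is handed in when it is done.

Besides the shell and the picture viewer there is one more tool, called as name(argument=value, ...), one argument or row to a line, values as JSON. servo_tool: Moves the arm, as the interface text tells. Its arguments: {"type":"object","properties":{"rows":{"type":"array"},"newtons":{"type":"number"}},"required":["rows"]}

```bash
mkdir -p pics
python3 - <<'E'
from rig import arm
import cv2
for n in("top","scene"):
    cv2.imwrite(f"pics/{n}0.png",arm.capture(n)[:,:,::-1])
    m=arm.camera_model(n);print(n,m["fx"],m["cx"],m["cy"],m["view"])
s=arm.sense();print(s["tool_pos"],s["ee_rot"],s["time"],s["opening"])
E
```

```text
top 612.3809446820329 324.76534489228004 245.06917490319077 [[ 0.0040356  -0.99996917 -0.00673528  0.12366386]
 [-0.99278417 -0.00319921 -0.11987229  0.41152289]
 [ 0.11984705  0.00717043 -0.99276647  1.31099052]
 [ 0.          0.          0.          1.        ]]
scene 552.810285426396 321.7123850070642 249.28943419596348 [[-0.87149438  0.49039401  0.00335549  0.31907486]
 [ 0.30533728  0.54795317 -0.77879167 -0.14189279]
 [-0.38375342 -0.67768801 -0.62727369  1.68076773]
 [ 0.          0.          0.          1.        ]]
[ 0.26525782 -0.59288402  0.22158484] [-3.13990379e+00  1.00994674e-04  4.20795265e-01] 0.1 0.9981259847648116
```

View pics/top0.png

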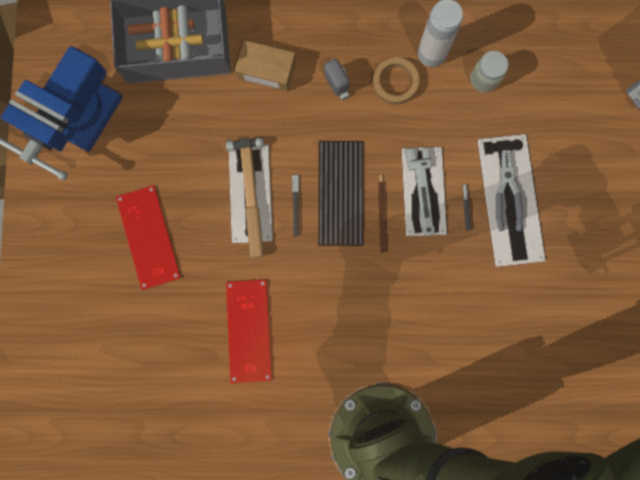

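View pics/scene0.png

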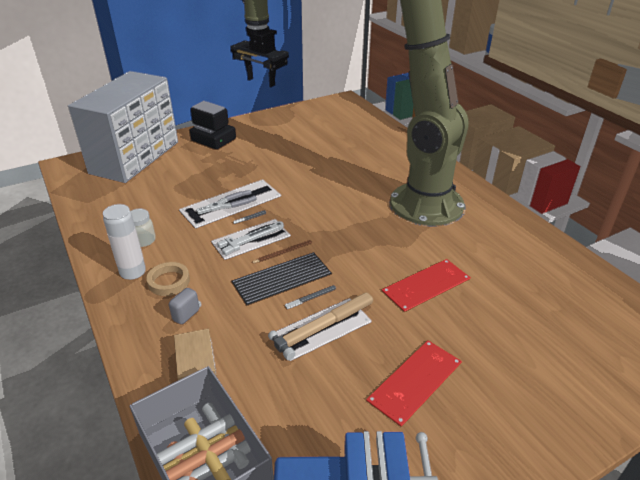

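The panels run along world x. Left to right they are the wrench panel (with the hammer) at about (250,190), the mat (341,193), the pliers panel (with the wrench) at (424,192) and the hammer panel (with the pliers) at (512,200). I'll measure the panels with a white mask and look closer.

```bash
cat > h.py <<'E'
import numpy as np,cv2
from rig import arm
def ray(m,uv,z):
    V=np.array(m["view"]);R=V[:3,:3];c=-R.T@V[:3,3]
    uv=np.atleast_2d(uv).astype(float)
    d=np.c_[(uv[:,0]-m["cx"])/m["fx"],(uv[:,1]-m["cy"])/m["fy"],np.ones(len(uv))]@R
    return (c+d*((z-c[2])/d[:,2])[:,None])[:,:2]
def rect(m,mask,z):
    """Min-area rectangle of a mask's pixels cast on plane z: centre, yaw of long side (within +-90 deg), size in mm"""
    v,u=np.nonzero(mask);P=ray(m,np.c_[u,v],z)
    (c,s,a)=cv2.minAreaRect((P*1000).astype(np.float32))
    a=np.radians(a+(0 if s[0]>s[1] else 90)); a=(a+np.pi/2)%np.pi-np.pi/2
    return np.round(np.array(c)/1000,4),round(a,3),np.round(s,1)
E
python3 - <<'E'
from h import *
m=arm.camera_model("top");I=cv2.imread("pics/top0.png");h=cv2.cvtColor(I,cv2.COLOR_BGR2HSV)
w=((h[...,1]<50)&(h[...,2]>165)).astype(np.uint8)
w[:125]=0;w[275:]=0
n,L,S,C=cv2.connectedComponentsWithStats(w)
for k,(a,b) in dict(wr=(215,280),pl=(395,455),ha=(470,550)).items():
    q=np.zeros_like(w)
    for i in range(1,n):
        if S[i,4]>25 and a<C[i][0]<b:q[L==i]=1
    print(k,rect(m,q,.006))
b=((h[...,2]<75)).astype(np.uint8);b[:,:312]=0;b[:,370:]=0;b[:135]=0;b[248:]=0
print("mat",rect(m,b,.004))
cv2.imwrite("pics/c.png",cv2.resize(I[125:275,215:415],None,fx=4,fy=4,interpolation=2)) 
cv2.imwrite("pics/c.png",np.hstack([cv2.resize(I[125:275,a:b],None,fx=3.8,fy=3.8,interpolation=2) for a,b in((220,280),(395,545))]))
E
```

```text
wr (array([0.5271, 0.2941]), np.float64(0.056), array([213.9,  87.4]))
pl (array([ 0.5435, -0.0942]), np.float64(0.038), array([180.5,  88.4]))
ha (array([ 0.5171, -0.288 ]), np.float64(0.113), array([287.7, 108.8]))
mat (array([0.5324, 0.0896]), np.float64(0.005), array([237.3,  98.2]))
```

View pics/c.png

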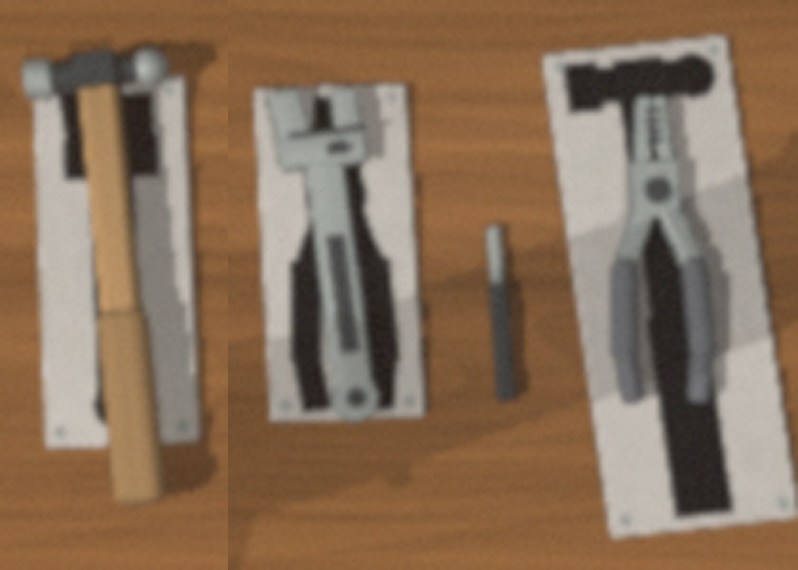

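The crop shows all three outlines with their heads at the far (+x) end, and all tool heads point the same way. Next I move over the right-hand panels for a closer wrist view.

servo_tool(
  rows=[
    [0,0,-0.027,0.018,0.033,0.013,0.4],
    [0,0,-0.027,0.018,0.033,0.013,0.4],
    [0,0,-0.027,0.018,0.033,0.013,0.4],
    [0,0,-0.027,0.018,0.033,0.013,0.4],
    [0,0,-0.027,0.018,0.033,0.013,0.4],
    [0,0,-0.027,0.018,0.033,0.013,0.4],
    [0,0,-0.027,0.018,0.033,0.013,0.4],
    [0,0,-0.027,0.018,0.033,0.013,0.4],
    [0,0,-0.027,0.018,0.033,0.013,0.4],
    [0,0,-0.027,0.018,0.033,0.013,0.4],
    [0,0,-0.027,0.018,0.033,0.013,0.4],
    [0,0,-0.027,0.018,0.033,0.013,0.4],
  ],
)

```text
time: 1.1
tool_pos: [0.4818, -0.1955, 0.379]
ee_rot: [3.141, 0.0, 0.095]
force: [-0.3, -0.5, -0.3]
opening: 0.602
grip_force: 0.0
```

Run:
```python
from h import *
m=arm.camera_model("wrist");s=arm.sense();print(s["tool_pos"],s["ee_rot"],s["q"])
cv2.imwrite("pics/w1.png",arm.capture("wrist")[:,:,::-1])
V=np.array(m["view"]);print(m["fx"],V[:3,:3].round(2),-V[:3,:3].T@V[:3,3])
np.save("w1.npy",m,allow_pickle=True)
```

```text
[ 0.48178885 -0.19550027  0.37902305] [3.14137437e+00 3.72444706e-04 9.52838033e-02] [ 0.7179686   0.02983381 -0.39265194  1.48327644  0.01178689  1.63099828
 -1.14933221]
384.98638680488483 [[ 0.1  -1.   -0.  ]
 [-0.95 -0.09  0.29]
 [-0.29 -0.03 -0.96]] [ 0.56161887 -0.18858415  0.54182559]
```

View pics/w1.png

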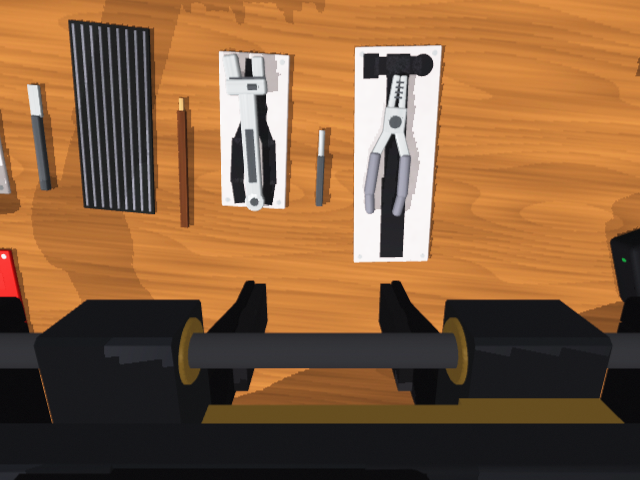

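The wrist view is clear: wrench panel-mate (255,130), pliers panel (395,150), mat (112,115). I'll sample pixel colours so the tools can be masked.

Run:
```python
from h import *
m=np.load("w1.npy",allow_pickle=True).item()
I=cv2.imread("pics/w1.png");h=cv2.cvtColor(I,cv2.COLOR_BGR2HSV)
for n,(u,v) in dict(wshank=(246,112),wslot=(250,150),whead=(240,88),wjaw=(258,68),wend=(250,190),pljoint=(385,125),plh=(372,180),plh2=(403,180),shadow=(410,110),shadow2=(272,80),white=(425,200),jaw=(402,85)).items(): print(n,h[v,u],end="; ")
print()
w=((h[...,1]<40)&(h[...,2]>215)).astype(np.uint8)
for k,(a,b) in dict(pl=(215,295),ha=(350,445)).items():
    q=w.copy();q[:,:a]=0;q[:,b:]=0;q[:40]=0;q[270:]=0
    q=cv2.morphologyEx(q,cv2.MORPH_OPEN,np.ones((3,3)))
    print(k,rect(m,q,.006))
```

```text
wshank [100   3 237]; wslot [107  23  99]; whead [105   4 234]; wjaw [105   4 229]; wend [105   4 234]; pljoint [100   3 230]; plh [120  21 174]; plh2 [120  21 181]; shadow [  5  14 195]; shadow2 [  3  13 192]; white [  0   3 250]; jaw [100   3 236]; 
pl (array([ 0.5346, -0.097 ]), np.float64(0.039), array([203.6,  88.6]))
ha (array([ 0.5187, -0.2904]), np.float64(0.113), array([288.1, 109. ]))
```

Run:
```python
from h import *
m=np.load("w1.npy",allow_pickle=True).item()
I=cv2.imread("pics/w1.png");h=cv2.cvtColor(I,cv2.COLOR_BGR2HSV)
b=((h[...,0]>85)&(h[...,0]<130)&(h[...,1]>1)&(h[...,2]>80)).astype(np.uint8)
b=cv2.morphologyEx(b,cv2.MORPH_OPEN,np.ones((3,3)))
for k,(u0,u1,v0,v1,z) in dict(wrench=(222,287,50,215,.018),pliers=(360,425,65,225,.020)).items():
    q=np.zeros_like(b);q[v0:v1,u0:u1]=b[v0:v1,u0:u1]
    n,L,S,C=cv2.connectedComponentsWithStats(q);q=(L==1+S[1:,4].argmax())
    c,a,s=rect(m,q,z);print(k,c,a,s)
    v,u=np.nonzero(q);P=ray(m,np.c_[u,v],z)
    # centreline: mid between extreme y in slices along x
    for x in np.arange(P[:,0].min()+.005,P[:,0].max(),.015):
        Y=P[abs(P[:,0]-x)<.003,1];print("%.3f: %.4f w%.3f"%(x,(Y.min()+Y.max())/2,np.ptp(Y)),end=" | ")
    print()
```

```text
wrench [ 0.5356 -0.0969] 0.152 [197.4  51.3]
0.442: -0.1044 w0.022 | 0.457: -0.1046 w0.023 | 0.472: -0.1025 w0.021 | 0.487: -0.1005 w0.020 | 0.502: -0.0978 w0.022 | 0.517: -0.0965 w0.023 | 0.532: -0.0946 w0.023 | 0.547: -0.0933 w0.021 | 0.562: -0.0921 w0.022 | 0.577: -0.0902 w0.022 | 0.592: -0.0877 w0.051 | 0.607: -0.0859 w0.051 | 0.622: -0.0828 w0.050 | 
pliers [ 0.5372 -0.28  ] 0.049 [180.2  57.9]
0.453: -0.2836 w0.049 | 0.468: -0.2829 w0.055 | 0.483: -0.2826 w0.058 | 0.498: -0.2827 w0.057 | 0.513: -0.2822 w0.055 | 0.528: -0.2814 w0.052 | 0.543: -0.2817 w0.041 | 0.558: -0.2815 w0.029 | 0.573: -0.2810 w0.028 | 0.588: -0.2808 w0.026 | 0.603: -0.2800 w0.022 | 0.618: -0.2795 w0.019 |
```

servo_tool(
  rows=[
    [0,0,0.003,0.009,0.0105,-0.033,0.4],
    [0,0,0.003,0.009,0.0105,-0.033,0.4],
    [0,0,0.003,0.009,0.0105,-0.033,0.4],
    [0,0,0.003,0.009,0.0105,-0.033,0.4],
    [0,0,0.003,0.009,0.0105,-0.033,0.4],
    [0,0,0.003,0.009,0.0105,-0.033,0.4],
    [0,0,0.003,0.009,0.0105,-0.033,0.4],
    [0,0,0.003,0.009,0.0105,-0.033,0.4],
    [0,0,0.003,0.009,0.0105,-0.033,0.4],
    [0,0,0,0.008,0.0105,-0.033,0.4],
  ],
  newtons=30,
)

```text
time: 1.98
tool_pos: [0.5705, -0.092, 0.0467]
ee_rot: [3.142, 0.0, 0.124]
force: [0.2, -0.6, 0.2]
opening: 0.599
grip_force: 0.0
```

servo_tool(
  rows=[
    [0,0,0,0,0.001,-0.017,0.4],
    [0,0,0,0,0,-0.013,0.4],
    [0,0,0,0,0,-0.008,0.4],
    [0,0,0,0,0,0,0.4],
    [0,0,0,0,0,0,1],
    [0,0,0,0,0,0,1],
    [0,0,0,0,0,0,1],
    [0,0,0,0,0,0,1],
    [0,0,0,0,0,0,1],
  ],
)

```text
time: 2.73
tool_pos: [0.5711, -0.0916, 0.0115]
ee_rot: [3.141, -0.001, 0.124]
force: [0.3, 0.1, -0.1]
opening: 0.305
grip_force: 0.0
```

servo_tool(
  rows=[
    [0,0,0,0,0,-0.002,1],
    [0,0,0,0,0,0,1],
    [0,0,0,0,0,0,1],
    [0,0,0,0,0,0,1],
  ],
)

```text
time: 3.07
tool_pos: [0.5713, -0.0908, 0.0103]
ee_rot: [3.141, -0.001, 0.124]
force: [-2.5, 1.9, 9.7]
opening: 0.246
grip_force: 30.0
```

servo_tool(
  rows=[
    [0,0,0,0,0,0.015,1],
    [0,0,0,0,0,0.03,1],
    [0,0,-0.01,0,0.02,0.01,1],
    [0,0,-0.01,-0.001,0.032,0,1],
    [0,0,-0.012,-0.001,0.034,0,1],
    [0,0,-0.012,-0.001,0.034,0,1],
    [0,0,-0.012,-0.001,0.034,0,1],
    [0,0,-0.012,0,0.028,-0.01,1],
    [0,0,0,0,0,-0.025,1],
    [0,0,0,0,0,-0.01,1],
    [0,0,0,0,0,0,1],
  ],
)

```text
time: 3.98
tool_pos: [0.5634, 0.0899, 0.0153]
ee_rot: [3.141, 0.007, 0.057]
force: [0.0, -1.9, -3.4]
opening: 0.248
grip_force: 29.9
```

servo_tool(
  rows=[
    [0,0,0,0,0,-0.004,1],
    [0,0,0,0,0,-0.002,1],
    [0,0,0,0,0,-0.001,1],
    [0,0,0,0,0,0,1],
  ],
)

```text
time: 4.32
tool_pos: [0.5671, 0.0899, 0.0121]
ee_rot: [3.141, -0.001, 0.054]
force: [-0.6, 0.1, -3.2]
opening: 0.244
grip_force: 29.9
```

servo_tool(
  rows=[
    [0,0,0,0,0,-0.002,1],
    [0,0,0,0,0,-0.001,1],
    [0,0,0,0,0,0,1],
    [0,0,0,0,0,0,1],
  ],
)

```text
time: 4.65
tool_pos: [0.5666, 0.0906, 0.0088]
ee_rot: [3.141, -0.0, 0.056]
force: [-0.1, 0.3, -3.1]
opening: 0.249
grip_force: 29.9
```

servo_tool(
  rows=[
    [0,0,0,0,0,-0.0015,1],
    [0,0,0,0,0,0,1],
    [0,0,0,0,0,0,1],
  ],
)

```text
time: 4.9
tool_pos: [0.5668, 0.0907, 0.0083]
ee_rot: [3.141, -0.0, 0.056]
force: [-2.4, -0.7, 3.9]
opening: 0.247
grip_force: 29.9
```

servo_tool(
  rows=[
    [0,0,0,0,0,0,0.45],
    [0,0,0,0,0,0,0.45],
    [0,0,0,0,0,0,0.45],
    [0,0,0,0,0,0.015,0.45],
    [0,0,0,0,0,0.035,0.45],
    [0,0,-0.004,0,-0.02,0.012,0.45],
    [0,0,-0.004,0.001,-0.037,0,0.45],
    [0,0,-0.004,0.001,-0.037,0,0.45],
    [0,0,-0.004,0.001,-0.037,0,0.45],
    [0,0,-0.004,0.001,-0.037,0,0.45],
    [0,0,-0.004,0.001,-0.037,0,0.45],
    [0,0,-0.004,0,-0.037,0,0.45],
  ],
)

```text
time: 5.9
tool_pos: [0.5716, -0.1531, 0.0693]
ee_rot: [3.141, -0.001, 0.028]
force: [0.7, -0.0, 0.1]
opening: 0.552
grip_force: 0.0
```

servo_tool(
  rows=[
    [0,0,0,0,-0.037,0,0.45],
    [0,0,0,0,-0.037,0,0.45],
    [0,0,0,0,-0.037,0,0.45],
    [0,0,0,0,-0.037,0,0.45],
    [0,0,0,0,-0.015,0,0.45],
    [0,0,0,0,0,0,0.45],
  ],
)

```text
time: 6.4
tool_pos: [0.5698, -0.321, 0.0686]
ee_rot: [3.139, 0.001, 0.02]
force: [-1.5, -0.7, -0.1]
opening: 0.549
grip_force: 0.0
```

servo_tool(
  rows=[
    [0,0,0.006,0.002,0.03,0,0.45],
    [0,0,0,0,0.0095,0,0.45],
    [0,0,0,0,0,-0.025,0.45],
    [0,0,0,0,0,-0.02,0.45],
    [0,0,0,0,0,0,0.45],
  ],
)

```text
time: 6.82
tool_pos: [0.5712, -0.271, 0.0203]
ee_rot: [-3.138, 0.006, 0.038]
force: [-1.0, 0.5, -1.2]
opening: 0.554
grip_force: 0.0
```

Run:
```python
from h import *
s=arm.sense();print(s["tool_pos"],s["ee_rot"])
cv2.imwrite("pics/w2.png",arm.capture("wrist")[:,:,::-1])
```

```text
[ 0.57119276 -0.27102809  0.02025406] [-3.13764791  0.005926    0.03772394]
```

View pics/w2.png

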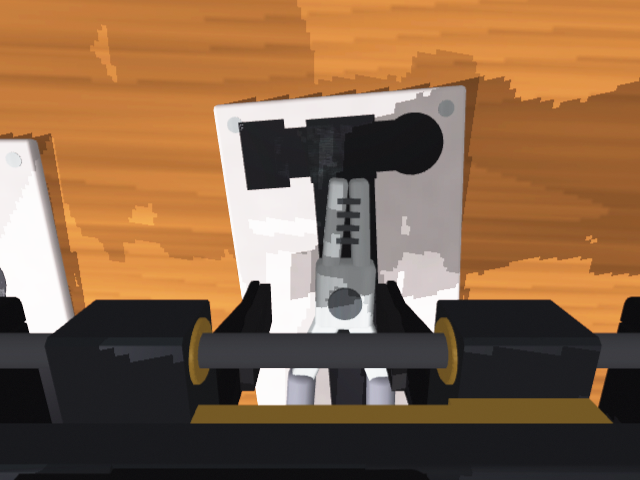

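The view shows the pliers' joint at (345,300), about 20 px right of the finger midline at (325,350). That means I should shift about 1 cm in -y.

servo_tool(
  rows=[
    [0,0,0,0.0005,-0.009,0.001,0.45],
    [0,0,0,0,0,0,0.45],
    [0,0,0,0,0,0,0.45],
    [0,0,0,0,0,0,0.45],
  ],
)

```text
time: 7.2
tool_pos: [0.5747, -0.2846, 0.0264]
ee_rot: [3.141, -0.002, 0.033]
force: [-0.2, 0.1, 0.2]
opening: 0.547
grip_force: 0.0
```

servo_tool(
  rows=[
    [0,0,0,-0.002,0.0035,0,0.45],
    [0,0,0,0,0,-0.01,0.45],
    [0,0,0,0,0,-0.005,0.45],
    [0,0,0,0,0,0,0.45],
    [0,0,0,0,0,0,1],
    [0,0,0,0,0,0,1],
    [0,0,0,0,0,0,1],
    [0,0,0,0,0,0,1],
    [0,0,0,0,0,0,1],
  ],
)

```text
time: 7.95
tool_pos: [0.5722, -0.2805, 0.0103]
ee_rot: [3.141, -0.0, 0.034]
force: [-0.5, -0.5, 0.2]
opening: 0.313
grip_force: 30.0
```

servo_tool(
  rows=[
    [0,0,0,0,0,0.015,1],
    [0,0,0,0,0,0.03,1],
    [0,0,0.005,0,0.02,0.005,1],
    [0,0,0,0,0.035,0,1],
    [0,0,0,-0.001,0.035,0,1],
    [0,0,0,-0.001,0.035,0,1],
    [0,0,0,0,0.035,0,1],
    [0,0,0,0,0.025,-0.01,1],
    [0,0,0,0,0,-0.02,1],
    [0,0,0,0,0,-0.01,1],
    [0,0,0,0,0,0,1],
    [0,0,0,0,0,0,1],
  ],
)

```text
time: 8.95
tool_pos: [0.5692, -0.0966, 0.0194]
ee_rot: [3.141, 0.002, 0.037]
force: [-0.6, 0.1, -1.3]
opening: 0.317
grip_force: 30.0
```

servo_tool(
  rows=[
    [0,0,0,0,0,-0.004,1],
    [0,0,0,0,0,-0.003,1],
    [0,0,0,0,0,-0.001,1],
    [0,0,0,0,0,0,1],
    [0,0,0,0,0,0,1],
  ],
)

```text
time: 9.37
tool_pos: [0.5701, -0.0956, 0.0123]
ee_rot: [3.141, -0.0, 0.038]
force: [0.1, -0.0, -2.0]
opening: 0.315
grip_force: 30.0
```

servo_tool(
  rows=[
    [0,0,0,0,0,-0.0015,1],
    [0,0,0,0,0,-0.001,1],
    [0,0,0,0,0,0,1],
    [0,0,0,0,0,0,1],
  ],
)

```text
time: 9.7
tool_pos: [0.5704, -0.0954, 0.0103]
ee_rot: [3.141, -0.001, 0.039]
force: [-1.2, -0.6, 4.6]
opening: 0.315
grip_force: 30.0
```

servo_tool(
  rows=[
    [0,0,0,0,0,0,0.45],
    [0,0,0,0,0,0,0.45],
    [0,0,0,0,0,0,0.45],
    [0,0,0,0,0,0.015,0.45],
    [0,0,0,0,0,0.035,0.45],
    [0,0,0,-0.01,0.025,0.025,0.45],
    [0,0,0,-0.01,0.03,0.025,0.45],
    [0,0,0,-0.01,0.03,0.025,0.45],
    [0,0,0,-0.01,0.03,0.025,0.45],
    [0,0,0,-0.01,0.03,0.025,0.45],
    [0,0,0,-0.01,0.03,0.025,0.45],
    [0,0,0,-0.01,0.03,0.02,0.45],
  ],
)

```text
time: 10.7
tool_pos: [0.4997, 0.1113, 0.2315]
ee_rot: [3.141, -0.002, 0.039]
force: [0.8, 0.2, -0.0]
opening: 0.548
grip_force: 0.0
```

servo_tool(
  rows=[
    [0,0,0,0,0.03,0.02,0.45],
    [0,0,0,0,0.03,0.02,0.45],
    [0,0,0,0,0.03,0,0.45],
    [0,0,0,0,0.025,0,0.45],
    [0,0,0,0,0,0,0.45],
    [0,0,0,0,0,0,0.45],
    [0,0,0,0,0,0,0.45],
  ],
)

```text
time: 11.28
tool_pos: [0.5001, 0.2237, 0.2691]
ee_rot: [3.141, 0.001, 0.038]
force: [1.0, -0.4, -0.6]
opening: 0.55
grip_force: 0.0
```

Run:
```python
from h import *
m=arm.camera_model("wrist");s=arm.sense();print(s["tool_pos"],s["ee_rot"],s["q"])
cv2.imwrite("pics/w3.png",arm.capture("wrist")[:,:,::-1])
np.save("w3.npy",m,allow_pickle=True)
```

```text
[0.50008741 0.22373357 0.26909763] [3.14057732e+00 6.73930835e-04 3.83159283e-02] [ 0.19492264  0.13658014 -0.72664235  1.6141522   0.09211742  1.4267597
 -2.0729134 ]
```

View pics/w3.png

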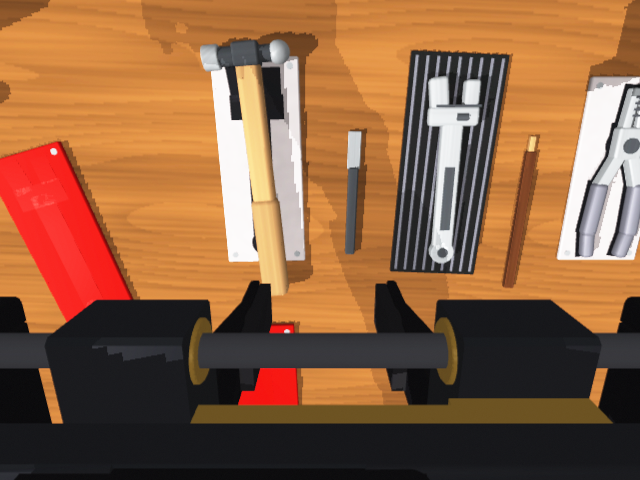

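The hammer lies with its head at (245,53) and its handle running to (275,290). The wrench is on the mat with its head at the far end. Next I measure the handle line, head and panel.

Run:
```python
from h import *
m=np.load("w3.npy",allow_pickle=True).item()
I=cv2.imread("pics/w3.png");h=cv2.cvtColor(I,cv2.COLOR_BGR2HSV)
P=[]
for v in range(85,255,6):
    u=np.nonzero((h[v,225:295,1]>60)&(h[v,225:295,2]>110))[0]+225
    a,b=ray(m,[[u.min()-.5,v],[u.max()+.5,v]],.022);P.append([*(a+b)/2,abs(a-b)[1]])
P=np.array(P);print(P[::5].round(4))
k=np.polyfit(P[:,0],P[:,1],1);print("line",k,"yaw",np.arctan(k[0]))
print("headends/handle end",ray(m,[[244,41],[241,66],[201,57],[290,51]],.026).round(4),ray(m,[[274,295]],.017).round(4))
w=((h[...,1]<40)&(h[...,2]>185)).astype(np.uint8);w[:,:206]=0;w[:,308:]=0;w[:70]=0;w[268:]=0
w=cv2.morphologyEx(w,cv2.MORPH_OPEN,np.ones((3,3)));print("panel",rect(m,w,.006))
# outer corners of panel
v,u=np.nonzero(w)
for f in (u+v,u-v): print([(u[i],v[i],ray(m,[[u[i],v[i]]],.006)[0].round(4)) for i in(f.argmin(),f.argmax())])
b=((h[...,0]>85)&(h[...,0]<130)&(h[...,2]>190)).astype(np.uint8);b[:,:425]=0;b[:,484:]=0;b[:70]=0;b[265:]=0
n,L,S,C=cv2.connectedComponentsWithStats(b);print("wrench",rect(m,L==1+S[1:,4].argmax(),.016))
```

```text
[[0.6124 0.3002 0.0248]
 [0.5841 0.2967 0.0253]
 [0.5547 0.2924 0.0248]
 [0.5239 0.2885 0.0254]
 [0.4917 0.2849 0.0314]
 [0.4573 0.2978 0.0643]]
line [0.0370593 0.2727467] yaw 0.037042346106811314
headends/handle end [[0.651  0.3036]
 [0.6289 0.307 ]
 [0.6354 0.3453]
 [0.644  0.2597]] [[0.383  0.2756]]
panel (array([0.5251, 0.2918]), np.float64(0.056), array([207.7,  89.2]))
[(np.int64(211), np.int64(71), array([0.6254, 0.3417])), (np.int64(303), np.int64(259), array([0.4253, 0.2429]))]
[(np.int64(229), np.int64(260), array([0.4207, 0.3298])), (np.int64(297), np.int64(70), array([0.6298, 0.254 ]))]
wrench (array([0.5307, 0.0848]), np.float64(0.118), array([197.6,  51.3]))
```

servo_tool(
  rows=[
    [0,0,0.011,0.012,0.0093,-0.027,0.45],
    [0,0,0.011,0.012,0.0093,-0.027,0.45],
    [0,0,0.011,0.012,0.0093,-0.027,0.45],
    [0,0,0.011,0.012,0.0093,-0.027,0.45],
    [0,0,0.011,0.012,0.0093,-0.027,0.45],
    [0,0,0.011,0.012,0.0093,-0.027,0.45],
    [0,0,0.011,0.012,0.0093,-0.027,0.45],
    [0,0,0.011,0.013,0.0093,-0.027,0.45],
    [0,0,0,0,0,0,0.45],
    [0,0,0,0,0,0,0.45],
    [0,0,0,0,0,0,0.45],
  ],
  newtons=40,
)

```text
time: 12.25
tool_pos: [0.5975, 0.298, 0.0546]
ee_rot: [3.141, -0.001, 0.125]
force: [0.1, -0.3, 1.6]
opening: 0.553
grip_force: 0.0
```

servo_tool(
  rows=[
    [0,0,0,0,0,-0.02,0.45],
    [0,0,0,0,0,-0.015,0.45],
    [0,0,0,0,0,-0.008,0.45],
    [0,0,0,0,0,0,0.45],
    [0,0,0,0,0,0,0.45],
    [0,0,0,0,0,0,1],
    [0,0,0,0,0,0,1],
    [0,0,0,0,0,0,1],
    [0,0,0,0,0,0,1],
    [0,0,0,0,0,0,1],
    [0,0,0,0,0,0,1],
  ],
)

```text
time: 13.17
tool_pos: [0.5973, 0.299, 0.011]
ee_rot: [3.141, -0.0, 0.126]
force: [-0.2, -0.4, 1.4]
opening: 0.269
grip_force: 40.0
```

servo_tool(
  rows=[
    [0,0,0,0,0,0.012,1],
    [0,0,0,0,0,0.03,1],
    [0,0,0,0,0,0.028,1],
    [0,0,0,0,-0.02,0,1],
    [0,0,0,0,-0.03,0,1],
    [0,0,0,0,-0.035,0,1],
    [0,0,0,0,-0.035,0,1],
    [0,0,0,0,-0.035,0,1],
    [0,0,0,0,-0.035,0,1],
    [0,0,0,0,-0.035,0,1],
    [0,0,0,0,-0.035,0,1],
    [0,0,0,0,-0.035,0,1],
  ],
)

```text
time: 14.17
tool_pos: [0.5963, 0.0025, 0.0808]
ee_rot: [3.142, 0.001, 0.127]
force: [0.5, -0.1, -3.4]
opening: 0.273
grip_force: 40.0
```

servo_tool(
  rows=[
    [0,0,-0.003,0,-0.035,0,1],
    [0,0,-0.003,0,-0.035,0,1],
    [0,0,-0.003,0,-0.035,0,1],
    [0,0,-0.004,0,-0.035,0,1],
    [0,0,0,0,-0.035,0,1],
    [0,0,0,0,-0.035,0,1],
    [0,0,0,0,-0.035,0,1],
    [0,0,0,0,-0.025,0,1],
    [0,0,0,0,-0.015,0,1],
    [0,0,0,0,0,0,1],
    [0,0,0,0,0,0,1],
    [0,0,0,0,0,0,1],
  ],
)

```text
time: 15.17
tool_pos: [0.5974, -0.2779, 0.0805]
ee_rot: [-3.139, -0.0, 0.117]
force: [0.1, 0.3, -2.2]
opening: 0.271
grip_force: 40.0
```

servo_tool(
  rows=[
    [0,0,0,0,0,-0.02,1],
    [0,0,0,0,0,-0.02,1],
    [0,0,0,0,0,-0.012,1],
    [0,0,0,0,0,-0.006,1],
    [0,0,0,0,0,0,1],
    [0,0,0,0,0,0,1],
    [0,0,0,0,0,0,1],
  ],
)

```text
time: 15.75
tool_pos: [0.5981, -0.2808, 0.0239]
ee_rot: [3.141, -0.002, 0.114]
force: [0.6, 0.2, -2.4]
opening: 0.272
grip_force: 40.0
```

servo_tool(
  rows=[
    [0,0,0,0,-0.0005,-0.006,1],
    [0,0,0,0,0,-0.003,1],
    [0,0,0,0,0,-0.002,1],
    [0,0,0,0,0,0,1],
    [0,0,0,0,0,0,1],
  ],
)

```text
time: 16.17
tool_pos: [0.5969, -0.2814, 0.0115]
ee_rot: [-3.142, 0.0, 0.114]
force: [-0.7, 0.2, -3.9]
opening: 0.273
grip_force: 40.0
```

servo_tool(
  rows=[
    [0,0,0,0,0,-0.001,1],
    [0,0,0,0,0,0,1],
    [0,0,0,0,0,0,1],
  ],
)

```text
time: 16.42
tool_pos: [0.5972, -0.2815, 0.0111]
ee_rot: [3.141, -0.0, 0.114]
force: [-1.2, 0.6, 0.0]
opening: 0.274
grip_force: 40.0
```

servo_tool(
  rows=[
    [0,0,0,0,0,0,0.5],
    [0,0,0,0,0,0,0.5],
    [0,0,0,0,0,0,0.5],
    [0,0,0,0,0,0,0.5],
    [0,0,0,0,0,0.015,0.5],
    [0,0,0,0,0,0.035,0.5],
    [0,0,0,0,0,0.03,0.5],
    [0,0,0,-0.007,0.03,0.013,0.5],
    [0,0,0,-0.007,0.034,0.013,0.5],
    [0,0,0,-0.007,0.034,0.013,0.5],
    [0,0,0,-0.007,0.034,0.013,0.5],
    [0,0,0,-0.007,0.034,0.013,0.5],
  ],
  newtons=30,
)

```text
time: 17.42
tool_pos: [0.5617, -0.1137, 0.1576]
ee_rot: [3.141, -0.001, 0.114]
force: [1.6, -0.4, 0.9]
opening: 0.503
grip_force: 0.0
```

servo_tool(
  rows=[
    [0,0,-0.01,-0.007,0.034,0.013,0.5],
    [0,0,-0.01,-0.007,0.034,0.013,0.5],
    [0,0,-0.01,-0.007,0.034,0.013,0.5],
    [0,0,-0.01,-0.007,0.034,0.013,0.5],
    [0,0,-0.01,-0.007,0.034,0.013,0.5],
    [0,0,-0.01,-0.007,0.034,0.013,0.5],
    [0,0,0,-0.007,0.034,0.013,0.5],
    [0,0,0,-0.007,0.034,0.013,0.5],
    [0,0,0,0,0.025,0,0.5],
    [0,0,0,0,0,0,0.5],
    [0,0,0,0,0,0,0.5],
    [0,0,0,0,0,0,0.5],
  ],
)

```text
time: 18.42
tool_pos: [0.5061, 0.1808, 0.26]
ee_rot: [3.14, -0.0, 0.053]
force: [-0.0, -0.3, -0.5]
opening: 0.499
grip_force: 0.0
```

Run:
```python
from h import *
m=arm.camera_model("wrist");s=arm.sense();print(s["tool_pos"],s["ee_rot"],s["dq"].round(3) if hasattr(s["dq"],"round") else s["dq"])
cv2.imwrite("pics/w4.png",arm.capture("wrist")[:,:,::-1])
np.save("w4.npy",m,allow_pickle=True)
```

```text
[0.50609686 0.18081571 0.26001944] [ 3.14043105e+00 -4.53832320e-04  5.34975414e-02] [ 0.017  0.006  0.022  0.01  -0.    -0.003 -0.001]
```

View pics/w4.png

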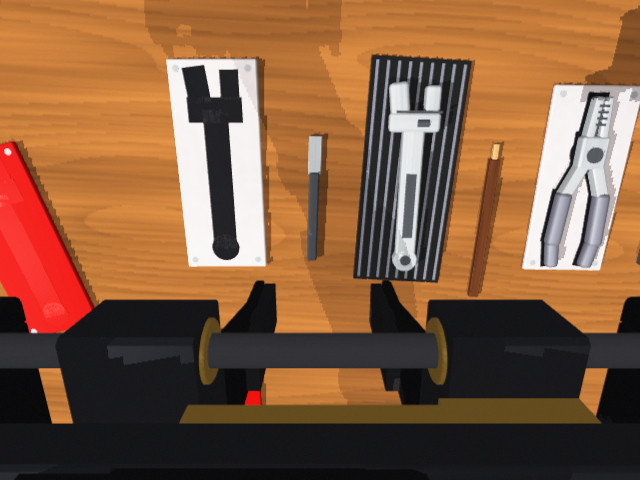

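The wrench panel is now bare, with its outline head at (215,110) on the far end. The wrench lies on the mat at (412,175), and the pliers sit on their own panel.

Run:
```python
from h import *
m=np.load("w4.npy",allow_pickle=True).item()
I=cv2.imread("pics/w4.png");h=cv2.cvtColor(I,cv2.COLOR_BGR2HSV)
def big(q):
    n,L,S,C=cv2.connectedComponentsWithStats(q);return (L==1+S[1:,4].argmax()).astype(np.uint8)
def box(q,u0,u1,v0,v1):
    r=np.zeros_like(q);r[v0:v1,u0:u1]=q[v0:v1,u0:u1];return r
w=box(((h[...,1]<40)&(h[...,2]>180)).astype(np.uint8),155,275,50,275);w=big(w);print("panel",rect(m,w,.006))
hull=cv2.fillConvexPoly(np.zeros_like(w),cv2.convexHull(np.argwhere(w)[:,::-1].astype(np.int32)),1)
hull=cv2.erode(hull,np.ones((7,7)))
o=big(((h[...,2]<90)&(hull>0)).astype(np.uint8))
b=box(((h[...,0]>85)&(h[...,0]<130)&(h[...,2]>200)).astype(np.uint8),385,445,75,275);b=big(b)
for n,q,z in(("outline",o,.006),("wrench",b,.016)):
    c,a,s=rect(m,q,z);print(n,c,a,s)
    v,u=np.nonzero(q);P=ray(m,np.c_[u,v],z);x0=P[:,0].min();L=[]
    for d in np.arange(.035,.135,.01):
        Y=P[abs(P[:,0]-x0-d)<.003,1];L.append([x0+d,(Y.min()+Y.max())/2,np.ptp(Y)])
    L=np.array(L);k=np.polyfit(L[:,0],L[:,1],1);xm=(x0+P[:,0].max())/2
    print("  centre x %.4f y %.4f yaw %.3f widths"%(xm,np.polyval(k,xm),np.arctan(k[0])),L[:,2].round(3))
```

```text
panel (array([0.5313, 0.2921]), np.float64(0.057), array([218. ,  88.9]))
outline [0.5323 0.29  ] 0.094 [204.5  55.7]
  centre x 0.5315 y 0.2922 yaw 0.056 widths [0.025 0.023 0.024 0.024 0.025 0.025 0.025 0.025 0.025 0.024]
wrench [0.5318 0.0878] 0.077 [191.9  49.7]
  centre x 0.5315 y 0.0895 yaw 0.048 widths [0.019 0.02  0.02  0.02  0.02  0.02  0.02  0.02  0.02  0.02 ]
```

servo_tool(
  rows=[
    [0,0,0,0.0086,-0.0128,-0.03,0.5],
    [0,0,0,0.0086,-0.0128,-0.03,0.5],
    [0,0,0,0.0086,-0.0128,-0.03,0.5],
    [0,0,0,0.0086,-0.0128,-0.03,0.5],
    [0,0,0,0.0086,-0.0128,-0.03,0.5],
    [0,0,0,0.0086,-0.0128,-0.03,0.5],
    [0,0,0,0.0086,-0.0128,-0.03,0.5],
    [0,0,0,0,0,0,0.5],
    [0,0,0,0,0,0,0.5],
    [0,0,0,0,0,0,0.5],
  ],
)

```text
time: 19.3
tool_pos: [0.5667, 0.0924, 0.0509]
ee_rot: [-3.141, -0.001, 0.053]
force: [-0.3, 0.6, 0.7]
opening: 0.503
grip_force: 0.0
```

servo_tool(
  rows=[
    [0,0,0,0,-0.001,-0.02,0.5],
    [0,0,0,0,0,-0.015,0.5],
    [0,0,0,0,0,-0.006,0.5],
    [0,0,0,0,0,0,0.5],
    [0,0,0,0,0,0,0.5],
    [0,0,0,0,0,0,1],
    [0,0,0,0,0,0,1],
    [0,0,0,0,0,0,1],
    [0,0,0,0,0,0,1],
    [0,0,0,0,0,0,1],
    [0,0,0,0,0,0,1],
    [0,0,0,0,0,0,1],
  ],
)

```text
time: 20.3
tool_pos: [0.5665, 0.0909, 0.0091]
ee_rot: [3.141, -0.0, 0.054]
force: [-1.0, -0.9, 4.0]
opening: 0.249
grip_force: 30.0
```

Gripped. Now +0.203 in y to the wrench panel.

servo_tool(
  rows=[
    [0,0,0,0,0,0.015,1],
    [0,0,0,0,0,0.03,1],
    [0,0,0.004,0,0.02,0.01,1],
    [0,0,0,0,0.033,0,1],
    [0,0,0,0,0.035,0,1],
    [0,0,0,0,0.035,0,1],
    [0,0,0,0,0.035,0,1],
    [0,0,0,0,0.03,0,1],
    [0,0,0,0,0.015,-0.02,1],
    [0,0,0,0,0,-0.02,1],
    [0,0,0,0,0,0,1],
    [0,0,0,0,0,0,1],
  ],
)

```text
time: 21.3
tool_pos: [0.5646, 0.2925, 0.0214]
ee_rot: [3.139, 0.005, 0.058]
force: [-0.2, 0.2, -2.8]
opening: 0.248
grip_force: 30.0
```

servo_tool(
  rows=[
    [0,0,0,0,0,0,1],
    [0,0,0,0,0,0,1],
  ],
)

```text
time: 21.47
tool_pos: [0.5673, 0.2932, 0.0246]
ee_rot: [-3.142, -0.002, 0.056]
force: [-0.3, -0.6, -3.0]
opening: 0.249
grip_force: 30.0
```

servo_tool(
  rows=[
    [0,0,0,0,0,-0.006,1],
    [0,0,0,0,0,-0.004,1],
    [0,0,0,0,0,-0.002,1],
    [0,0,0,0,0,0,1],
    [0,0,0,0,0,0,1],
    [0,0,0,0,0,0,1],
  ],
)

```text
time: 21.97
tool_pos: [0.5662, 0.2939, 0.0117]
ee_rot: [3.142, 0.0, 0.058]
force: [-1.0, 0.2, -1.9]
opening: 0.245
grip_force: 30.0
```

servo_tool(
  rows=[
    [0,0,0,0,0,-0.001,1],
    [0,0,0,0,0,0,1],
    [0,0,0,0,0,0,1],
  ],
)

```text
time: 22.22
tool_pos: [0.5663, 0.2941, 0.0111]
ee_rot: [3.141, -0.0, 0.058]
force: [-1.9, -0.8, 2.1]
opening: 0.244
grip_force: 30.0
```

servo_tool(
  rows=[
    [0,0,0,0,0,0,0.5],
    [0,0,0,0,0,0,0.5],
    [0,0,0,0,0,0,0.5],
    [0,0,0,0,0,0,0.5],
    [0,0,0,0,0,0.015,0.5],
    [0,0,0,0,0,0.035,0.5],
    [0,0,0,-0.01,-0.02,0.03,0.5],
    [0,0,0,-0.01,-0.02,0.03,0.5],
    [0,0,0,-0.01,-0.02,0.03,0.5],
    [0,0,0,-0.01,-0.02,0.03,0.5],
    [0,0,0,-0.01,-0.02,0.03,0.5],
    [0,0,0,-0.01,-0.02,0.03,0.5],
  ],
)

```text
time: 23.22
tool_pos: [0.5053, 0.1737, 0.243]
ee_rot: [3.141, -0.001, 0.059]
force: [1.1, -0.6, 0.1]
opening: 0.5
grip_force: 0.0
```

servo_tool(
  rows=[
    [0,0,0,-0.005,-0.03,0.025,0.5],
    [0,0,0,-0.005,-0.03,0.025,0.5],
    [0,0,0,-0.005,-0.03,0.025,0.5],
    [0,0,0,-0.005,-0.03,0.025,0.5],
    [0,0,0,-0.005,-0.03,0.02,0.5],
    [0,0,0,0,-0.02,0.01,0.5],
    [0,0,0,0,0,0,0.5],
    [0,0,0,0,0,0,0.5],
    [0,0,0,0,0,0,0.5],
  ],
)

```text
time: 23.97
tool_pos: [0.4809, 0.0055, 0.3707]
ee_rot: [-3.141, -0.0, 0.06]
force: [0.4, 0.4, -0.5]
opening: 0.498
grip_force: 0.0
```

Run:
```python
from h import *
m=arm.camera_model("wrist");s=arm.sense();print(s["tool_pos"],s["ee_rot"])
cv2.imwrite("pics/w5.png",arm.capture("wrist")[:,:,::-1])
np.save("w5.npy",m,allow_pickle=True)
```

```text
[0.48090443 0.00553168 0.37072864] [-3.14119952e+00 -1.37009742e-04  5.97163965e-02]
```

View pics/w5.png

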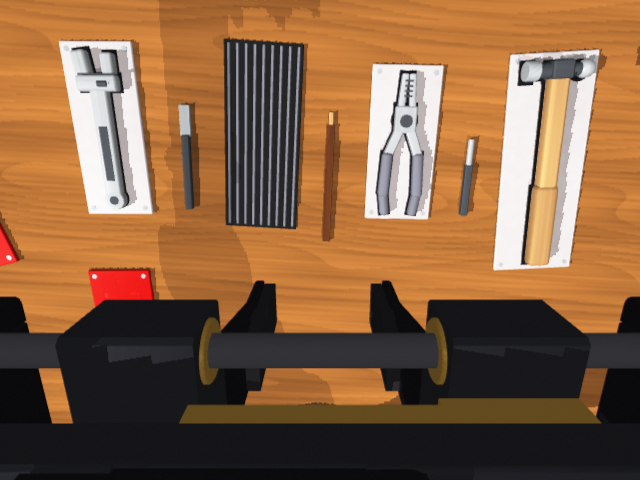

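The picture shows all three tools on their own panels, heads at the far end: wrench (103,130), pliers (404,140) and hammer (550,160). One numeric check of the pliers and hammer before I hand in.

Run:
```python
from h import *
m=np.load("w5.npy",allow_pickle=True).item()
I=cv2.imread("pics/w5.png");h=cv2.cvtColor(I,cv2.COLOR_BGR2HSV)
def box(q,u0,u1,v0,v1):
    r=np.zeros_like(q);r[v0:v1,u0:u1]=q[v0:v1,u0:u1];return cv2.morphologyEx(r,cv2.MORPH_OPEN,np.ones((3,3)))
w=((h[...,1]<40)&(h[...,2]>215)).astype(np.uint8)
print("plpanel",rect(m,box(w,360,446,60,222),.006));print("hapanel",rect(m,box(w,490,603,45,272),.006))
b=((h[...,0]>85)&(h[...,0]<130)&(h[...,1]>1)&(h[...,2]>110)).astype(np.uint8)
print("pliers",rect(m,box(b,372,428,68,217),.020))
f=box(((h[...,1]>60)&(h[...,2]>120)).astype(np.uint8),522,572,80,266)
P=[]
for v in range(90,262,8):
    u=np.nonzero(f[v])[0];P.append(ray(m,[[(u.min()+u.max())/2,v]],.020)[0])
P=np.array(P);k=np.polyfit(P[:,0],P[:,1],1)
e=ray(m,[[537,267],[557,58]],.022);xm=e[:,0].mean();print("hammer",xm,np.polyval(k,xm),np.arctan(k[0]),np.ptp(e[:,0]))
```

```text
plpanel (array([ 0.5374, -0.0967]), np.float64(0.04), array([198.2,  89. ]))
hapanel (array([ 0.5187, -0.2898]), np.float64(0.113), array([287.9, 110.1]))
pliers (array([ 0.5369, -0.0891]), np.float64(0.168), array([187.9,  60. ]))
hammer 0.5177050477803977 -0.2898283035811556 0.11210340751831091 0.26966077766839613
```

The hammer is within 1 mm. The pliers mask picked up stray pixels, so I'll redo that one with the largest blob.

Run:
```python
from h import *
m=np.load("w5.npy",allow_pickle=True).item()
I=cv2.imread("pics/w5.png");h=cv2.cvtColor(I,cv2.COLOR_BGR2HSV)
b=((h[...,0]>85)&(h[...,0]<130)&(h[...,1]>1)&(h[...,2]>110)).astype(np.uint8)
r=np.zeros_like(b);r[68:218,372:428]=b[68:218,372:428]
n,L,S,C=cv2.connectedComponentsWithStats(r);q=L==1+S[1:,4].argmax()
v,u=np.nonzero(q);P=ray(m,np.c_[u,v],.020);print(rect(m,q,.02),P[:,0].min(),P[:,0].max())
X=[];
for x in np.arange(P[:,0].min()+.01,P[:,0].max(),.015):
    Y=P[abs(P[:,0]-x)<.003,1];X.append([x,(Y.min()+Y.max())/2,np.ptp(Y)])
print(np.array(X).round(4).tolist())
```

```text
(array([ 0.5351, -0.0937]), np.float64(0.085), array([180.1,  58. ])) 0.4457692344913531 0.6255615912858534
[[0.4558, -0.0983, 0.0507], [0.4708, -0.0979, 0.0556], [0.4858, -0.0975, 0.0575], [0.5008, -0.0969, 0.0562], [0.5158, -0.0961, 0.0534], [0.5308, -0.0964, 0.0488], [0.5458, -0.0959, 0.0379], [0.5608, -0.0947, 0.0286], [0.5758, -0.0942, 0.0284], [0.5908, -0.0941, 0.0221], [0.6058, -0.0931, 0.0201], [0.6208, -0.0928, 0.0185]]
```

The pliers' centre is about (0.5355, -0.096) with yaw about 0.035, against the panel at (0.537, -0.0967) and 0.04. That is within tolerance, so I'm handing in.

```bash
python3 -c "
from rig import arm
print(arm.hand_in())"
```

```text
the job is handed in; nothing more can be done
None
```

All three tools are on their own panels, heads at the outline's head end, and the job was handed in at about 24 s of the 114 s limit; the last wrist picture put the hammer and pliers within 2–3 mm of their panel centres, the wrench was checked only by eye and the arm's final position, and the hand-in gave no verdict.

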